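# Pick out the broken biscuits and hold up the tray

### The arm

A 6-joint arm with a two-finger parallel gripper is mounted at the origin on the work surface. World frame = base frame: x ahead of the robot, y to its left, z up, the work surface at z = 0. Lengths are in m, angles in rad, forces in N, time in s.
With the tool pointing down it reaches from about 0.225 to 0.725 m from the base axis. Payload 3.1 kg.
Tool frame: the origin (TCP) lies midway between the tips of the shut fingers; the grasp point (between the pads) lies 19 mm behind it; z points along the fingers, y is the line along which they close (so a half turn about z gives the same grasp; the last joint's range is limited). The gripper opens to 85 mm and grips with 20 to 120 N. Pads are 22 mm wide; open, the fingers measure 114 mm over their backs; the gripper's body (76 mm by 85 mm) begins 54 mm behind the grasp point. The pads swing forward as they close: fully open they stand 13 mm farther back than shut.
Start: joints at [-1.247, 0.048, 0.099, 1.622, 0, 1.443], TCP at [0.229, -0.472, 0.231] pointing down, gripper open.
Joint ranges: [-2.91, 2.91], [-0.99, 1.94], [-1.21, 1.42], [-2.12, 2.29], [-1.49, 1.47], [-3.14, 3.14]. Speed limits (rad/s): [2.79, 2.79, 3.14, 3.14, 3.14, 3.14].

### API

Orientations are given as [roll, pitch, yaw] about the fixed x, y, z axes, in that order (R = Rz(yaw) Ry(pitch) Rx(roll)).
In Python, from bench import * gives the robot as it stands.
- The arm moves only by the tool jog_arm, never from a script. Its argument "moves" is a list of rows, each an object with "xyz": the shift along the tool's x, y, z in m, a list of three; "rot": the turn, a rotation vector about the tool's x, y, z in rad, a list of three. In form: [{"xyz": [dx, dy, dz], "rot": [ax, ay, az]}, ...]. A call has 1 to 5 rows; each row is the pose to reach, as a shift and turn from the pose commanded when the call began, along the tool's axes at that moment; what a row does not reach only later rows make up. A row lasts 1/12 s, in which the tool goes at most 41.7 mm and 7.16 degrees, less where a joint would pass 70% of its speed; a pose out of reach is approached as far as the arm can. A call with a gripper value outside its range is refused whole. "claw" is the opening, from 0 (shut) to 1 (fully open), set as the call begins (left out, the last holds). The fingers move at their own pace and stop on an object; "force" is the grip in N (left out, the last holds). Time passes only in rows, so rows that repeat a pose let the fingers close. It gives the time, the measured TCP pose, the force, the opening and the grip force at its end, in the units of the state.
- get_obs(): the state, without advancing time (a new reading comes with each control period).
- grab_frame(name): name is "scene" or "top"; returns a dict with "frame" (384x512x3 uint8, red, green, blue), "depth" (384x512 float32, m along the optical axis (not along the pixel's ray), 0 where there is no reading), "fx", "fy", "cx", "cy" (pixels), "D" ([k1, k2, p1, p2, k3] as OpenCV has them; the pictures are not rectified), "position" and "orientation" of the camera in the world. Camera axes: x right, y down, z forward; pixel columns grow to the right and rows downward; lengths in m; the calibration is good to about 2 mm. A picture is of the moment at which its call begins.
- job_done(): hands the job in; it is judged then, once.
Trained networks look in a picture, given as the dict that the camera call returned (one of the last four; its "shot" number tells which), for a name from the list of things; names that differ only in an ending like _2 or _b are one class to them, and where a whole thing is asked for, a point or a joint stands for the part that bears it (a point fixed in the world has none). Each returns a list of dicts, best first, with "p" (0 to 1); they miss things now and then, are a little off and sometimes report something else, mostly with a low value. They report only what shows in the picture. A call takes as long as a camera call. They do not tell look-alikes from the thing itself.
- recognise(picture, label): "location" ([column, row] as shares, 0 to 1, of the picture: columns of its width, rows of its height, amid what is visible of it).
- silhouettes(picture, label): "mask" (384x512 bool, what is visible of it) and "location" ([column, row] as shares, 0 to 1, of the picture: columns of its width, rows of its height, amid what is visible of it).
- place_of(picture, label): "location" ([column, row] as shares, 0 to 1, of the picture: columns of its width, rows of its height: a listed point, or the origin of a listed thing).
The state is a dict: "time_s": time; "joint_pos": joint angles; "qd": joint speeds; "effort": joint torques, N m; "tool_pos": TCP position; "eef_rot": TCP orientation; "force": force on the tool from outside, world axes, zero at the start; "moment": the same for the moment, N m; "grip_width": opening from 0.0 (shut) to 1.0 (fully open); "gripper_force": force on a finger pad.
Only numpy, scipy, OpenCV 4.12 (cv2) and the standard library are available. Lean on these libraries where they do the work, as an engineer would, in place of code of your own. Each camera call takes 0.05 s, during which the arm holds its last target. There are 200 camera calls.

### The job

Take the two broken biscuits off the wooden tray and drop them in the small white scraps bowl, leaving the four whole ones on the tray. Then lift the tray by its handle at least 10 cm off the worktop, always keeping it level, and finish while still holding it there steady and level, with the whole biscuits lying flat on it. Leave everything else where it is.

Things in the scene. Friction and masses are not known exactly. Their poses are not given: they have to be found in the camera images.
- tray: Loose dark-wood tray on the worktop, 320 (its x) by 240 mm (its y), x within 20 degrees of world x; 0.33 to 0.53 kg. Floor 8 mm thick; rim 5 mm thick, its top 14 mm above the underside. Bridge handle over the middle, along x. Biscuits in two rows of three, mixed order: about 95 mm apart in x, rows at y about -75 and +75 mm. Origin: centre of the underside, z up.
- tray_handle (a point): Middle of the tray's handle bar, 56 mm above the underside; axes as the tray's. Level pale wood bar along x: 120 mm long, 16 wide (y), 18 tall (47 to 65 mm up), on two 16 mm square posts 52 mm either side of the middle; open beneath. The loaded tray balances within about 10 mm of here: a firm grip (about 45 N) across the bar carries it level.
- broken_half: Half of such a biscuit, about 28 mm deep (its x) by 52 mm (its y), 10 mm thick, 11 g. Rough straight broken edge on its +x side, square to x; round edge on -x. Starts flat on the tray, its x within 25 degrees of the tray's x, either way round. Origin: middle of the 28 mm depth, on its underside, z up.
- broken_most: About two thirds of such a biscuit, about 36 mm deep (its x) by 52 mm (its y), 10 mm thick, 13 g. Rough straight broken edge on its +x side, square to x; round edge on -x. Starts flat on the tray, its x within 25 degrees of the tray's x, either way round. Origin: middle of the 36 mm depth, on its underside, z up.
- bowl: White stoneware scraps bowl, round, open, empty; 170 mm across the rim, 50 mm high, wall about 4 mm. Stands to the left or the right of the tray and does not move. Origin: centre of its underside, z up.
- whole0: Fluted round biscuit, golden brown, 52 mm across and 10 mm thick, unbroken, lying flat on the tray; stays on it. Weighs about 18 g. Origin: centre of its underside, z up.
- whole1: Fluted round biscuit, golden brown, 52 mm across and 10 mm thick, unbroken, lying flat on the tray; stays on it. Weighs about 18 g. Origin: centre of its underside, z up.
- whole2: Fluted round biscuit, golden brown, 52 mm across and 10 mm thick, unbroken, lying flat on the tray; stays on it. Weighs about 18 g. Origin: centre of its underside, z up.
- whole3: Fluted round biscuit, golden brown, 52 mm across and 10 mm thick, unbroken, lying flat on the tray; stays on it. Weighs about 18 g. Origin: centre of its underside, z up.
- mug: Blue mug, 80 mm across, 90 mm high with a side handle, on the other side of the tray from the bowl. Loose. Bystander, to be left alone. Origin: centre of its underside.
- cutter: Round steel biscuit cutter, 64 mm across, 26 mm high, on the left, beside the far end of the tray. Loose. Bystander, to be left alone. Origin: centre of its underside.
- timer: White kitchen timer, 56 mm across, 50 mm high, on the right, beside the far end of the tray. Loose. Bystander, to be left alone. Origin: centre of its underside.
- jar: Glass jar with a lid, 76 mm across, 110 mm high, on the left, beyond the bowl or mug. Loose. Bystander, to be left alone. Origin: centre of its underside.
Things that resemble listed ones, but are neither listed nor needed, are in the scene too. What is shaped like the broken_most but blue or green is not meant. There is more than one size of the bowl; the one meant has the size given above.

How it is judged:
On the way, in this order (a step that is already met when the one before it is completed fails the run):
1. both broken biscuits lie in the scraps bowl, let go, and the tray still stands on the worktop (horizontal distance between each of broken_half, broken_most and bowl below 0.07 m and height (world z) of each of broken_half, broken_most below 0.045 m and contact force between the fingers and broken_half below 0.1 N and contact force between the fingers and broken_most below 0.1 N and height (world z) of tray below 0.02 m), for 0.2 s.
2. the tray is gripped, clear of the worktop and level, with the four whole biscuits on it (height (world z) of tray above 0.09 m and angle between tray's own z axis and vertical below 0.09 rad and linear speed of tray below 0.03 m/s and angular speed of tray below 0.15 rad/s and contact force between the fingers and tray above 1 N and contact force between tray and bowl below 0.1 N and contact force between tray and mug below 0.1 N and contact force between tray and cutter below 0.1 N and contact force between tray and timer below 0.1 N and contact force between tray and jar below 0.1 N and x of whole0 in the frame of tray between -0.15 and 0.15 m and y of whole0 in the frame of tray between -0.11 and 0.11 m and z of whole0 in the frame of tray between 0.003 and 0.02 m and x of whole1 in the frame of tray between -0.15 and 0.15 m and y of whole1 in the frame of tray between -0.11 and 0.11 m and z of whole1 in the frame of tray between 0.003 and 0.02 m and x of whole2 in the frame of tray between -0.15 and 0.15 m and y of whole2 in the frame of tray between -0.11 and 0.11 m and z of whole2 in the frame of tray between 0.003 and 0.02 m and x of whole3 in the frame of tray between -0.15 and 0.15 m and y of whole3 in the frame of tray between -0.11 and 0.11 m and z of whole3 in the frame of tray between 0.003 and 0.02 m), for 0.3 s.
At the end, for the whole second after the job is handed in: Tray underside over 90 mm up, tilt under 0.09 rad, under 30 mm/s and 0.15 rad/s, held by the fingers (over 1 N), touching no bowl or bystander; four whole biscuits on its floor inside the rim; both broken ones let go in the bowl (within 70 mm of its axis, below 45 mm) (all of step 2 and horizontal distance between each of broken_half, broken_most and bowl below 0.07 m and height (world z) of each of broken_half, broken_most below 0.045 m and contact force between the fingers and broken_half below 0.1 N and contact force between the fingers and broken_most below 0.1 N); the arm keeps its last pose, push and grip.
It fails at once if the tray is tilted by more than 0.25 rad (14 degrees) (angle between tray's own z axis and vertical above 0.25 rad).
It fails at once if a bystander is moved by more than 30 mm (distance of any of mug, cutter, timer, jar from where it was at the start of the episode above 0.03 m).
It fails at once if the tray is off the worktop before both broken biscuits are in the bowl (height (world z) of tray above 0.05 m and (horizontal distance between broken_half and bowl above 0.1 m or horizontal distance between broken_most and bowl above 0.1 m)).
It also fails if it takes over 72 s, if anything falls off the work surface, if the arm or the gripper's body presses on something with over 40 N, if the wrist force passes 120 N, or if a joint passes its speed limit or range.

## Working session

There is one attempt and no reset: what is moved stays moved. The work goes in short steps, Python scripts to look and compute and a tool call to move; the robot and the scene stay as the last step left them, time stands still between calls to the robot, and variables do not carry over. Pictures are saved under pics/ and viewed, at most 10 in all, crops included, and the job is handed in when it is done.

Besides the shell and the picture viewer there is one more tool, called after "Request:" as name(argument=value, ...), one argument or row to a line, values as JSON. jog_arm: Moves the arm, as the interface text tells. Its arguments: {"type":"object","properties":{"moves":{"type":"array","items":{"type":"object","properties":{"xyz":{"type":"array","items":{"type":"number"}},"rot":{"type":"array","items":{"type":"number"}}}}},"claw":{"type":"number"},"force":{"type":"number"}},"required":["moves"]}

```bash
mkdir -p pics; cat > h.py <<'E'
from bench import *
import numpy as np, cv2
from scipy.spatial.transform import Rotation as R
def cam(p):
    o=np.array(p["orientation"],float)
    Rm=o if o.shape==(3,3) else (R.from_quat(o).as_matrix() if o.size==4 else R.from_euler('xyz',o).as_matrix())
    K=np.array([[p["fx"],0,p["cx"]],[0,p["fy"],p["cy"]],[0,0,1]])
    return Rm,np.array(p["position"]),K,np.array(p["D"],float)
def ray(p,uv):
    Rm,t,K,D=cam(p)
    n=cv2.undistortPoints(np.array(uv,float).reshape(-1,1,2),K,D).reshape(-1,2)
    return np.c_[n,np.ones(len(n))],Rm,t
def onplane(p,uv,z):
    n,Rm,t=ray(p,uv); d=n@Rm.T
    return t+d*((z-t[2])/d[:,2])[:,None]
def bydepth(p,uv):
    n,Rm,t=ray(p,uv); uv=np.array(uv).reshape(-1,2).astype(int)
    return t+(n*p["depth"][uv[:,1],uv[:,0]][:,None])@Rm.T
def px(l): return [l["location"][0]*512,l["location"][1]*384]
E
python3 - <<'E'
from h import *
for n in ["scene","top"]:
    p=grab_frame(n); print(n,p["position"],p["orientation"],p["fx"],p["D"])
    cv2.imwrite(f"pics/{n}0.png",p["frame"][:,:,::-1])
    for l in ["tray","tray_handle","broken_half","broken_most","bowl","whole0","mug","cutter","timer","jar"]:
        print(l,[(np.round(px(d)).tolist(),round(d["p"],2),np.round(bydepth(p,np.clip(px(d),0,[511,383]))[0],3).tolist()) for d in place_of(p,l)])
print(get_obs())
E
```

```text
scene [ 1.17568555 -0.46050773  0.91251139] [-2.35217685e+00  2.20660393e-03  9.58576462e-01] 417.1686613867249 [-0.01267163  0.          0.          0.          0.        ]
tray [([279.0, 225.0], 0.96, [0.583, 0.03, 0.008])]
tray_handle [([281.0, 209.0], 0.84, [0.577, 0.038, 0.065])]
broken_half [([253.0, 233.0], 0.43, [0.574, -0.055, 0.021])]
broken_most [([269.0, 155.0], 0.53, [0.32, 0.185, 0.007]), ([304.0, 213.0], 0.52, [0.597, 0.109, 0.019]), ([388.0, 246.0], 0.52, [0.814, 0.224, 0.01])]
bowl [([336.0, 165.0], 0.75, [0.484, 0.34, 0.004]), ([285.0, 121.0], 0.6, [0.198, 0.348, 0.009])]
whole0 [([245.0, 207.0], 0.77, [0.477, -0.016, 0.015]), ([318.0, 238.0], 0.75, [0.688, 0.083, 0.018]), ([285.0, 193.0], 0.58, [0.504, 0.112, 0.021]), ([271.0, 255.0], 0.5, [0.659, -0.055, 0.018])]
mug [([147.0, 279.0], 0.58, [0.574, -0.36, 0.065]), ([321.0, 240.0], 0.37, [0.699, 0.085, 0.016])]
cutter [([358.0, 208.0], 0.55, [0.677, 0.243, 0.027])]
timer []
jar [([391.0, 199.0], 0.94, [0.707, 0.344, 0.029])]
top [0.35149405 0.01907146 1.3367061 ] [-3.02142454  0.0064595  -1.59422599] 434.2853537263
[... 1037 characters left out ...]
)]
{'time_s': 1.1, 'joint_pos': array([-1.24681955e+00,  4.79710931e-02,  9.92072597e-02,  1.62197318e+00,
       -2.24470223e-05,  1.44300724e+00]), 'qd': array([-1.21795866e-03, -4.02111223e-04, -5.33300514e-04, -2.51915605e-04,
        1.91414348e-04, -9.24314368e-05]), 'effort': array([ 3.88756380e-04, -3.38656211e+01,  3.20165205e+01,  1.23384682e-03,
       -1.26182745e-04, -9.97909808e-07]), 'tool_pos': array([ 0.22918058, -0.4723424 ,  0.23133026]), 'eef_rot': array([3.14153668e+00, 2.98229948e-05, 4.51765865e-01]), 'force': array([-0.03634252,  0.14819992,  0.05960994]), 'moment': array([-0.02719109, -0.00160094, -0.09151388]), 'gripper_force': 0.0, 'grip_width': 0.9991184493802635}
```

```bash
python3 - <<'E'
from h import *
a=cv2.imread("pics/top0.png"); 
cv2.imwrite("pics/a.png",cv2.resize(a[80:330,110:410],None,fx=2.4,fy=2.4,interpolation=cv2.INTER_CUBIC))
s=cv2.imread("pics/scene0.png")
cv2.imwrite("pics/b.png",cv2.resize(s[90:310,110:410],None,fx=2.6,fy=2.6,interpolation=cv2.INTER_CUBIC))
E
```

```text
(no output)
```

View pics/a.png

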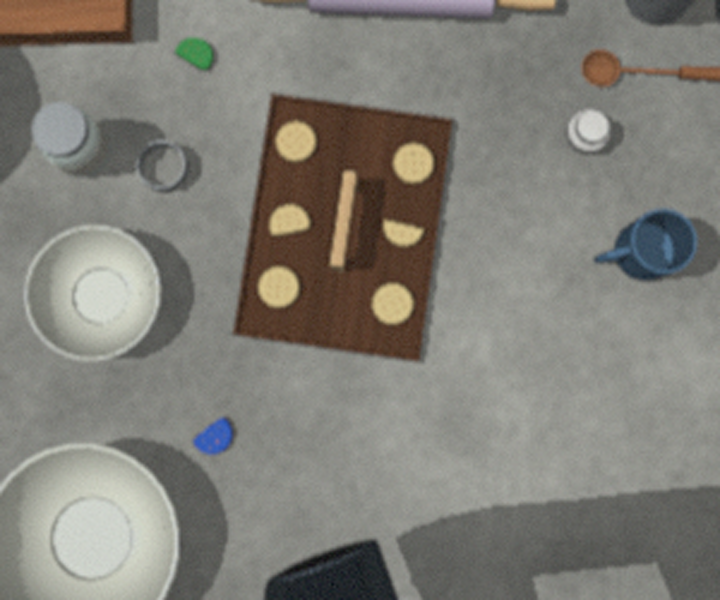

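View pics/b.png

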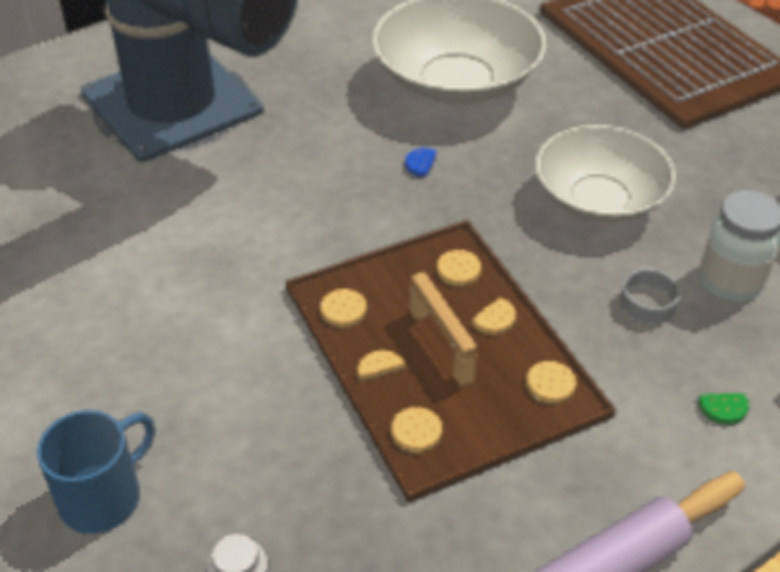

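The top crop shows the tray centred near (345,228), with the bowls at (93,292) and (92,538). Candidates:
- **Bowl:** top px (149,202) is about 56 px across, or roughly 168 mm. The one at (148,304) is about 230 mm. The small one fits.
- **broken_most:** green at (193,103) and blue at (203,266) are excluded. The biscuit-coloured one on the tray at (230,172) fits.
- **broken_half:** at (278,177).

The enlarged crop confirms these. Next I measure precisely.

```bash
cat > m.py <<'E'
from h import *
T=grab_frame("top"); S=grab_frame("scene")
def tri(a,b):
    A=[];B=[]
    for p,uv in((T,a),(S,b)):
        n,Rm,t=ray(p,uv); d=Rm@n[0]; d/=np.linalg.norm(d); P=np.eye(3)-np.outer(d,d); A.append(P);B.append(P@t)
    x=np.linalg.lstsq(np.vstack(A),np.hstack(B),rcond=None)[0]
    return x, np.linalg.norm(A[0]@x-B[0])+np.linalg.norm(A[1]@x-B[1])
def near(p,l,xy,z):
    c=[d for d in silhouettes(p,l) if np.linalg.norm(onplane(p,px(d),z)[0,:2]-xy)<.04]
    return c[0] if c else None
def show(l,xy,z):
    for n,p in(("top",T),("scene",S)):
        d=near(p,l,np.array(xy),z)
        if d is None: print(l,n,"none"); continue
        m=d["mask"].astype(np.uint8); c=max(cv2.findContours(m,0,2)[0],key=cv2.contourArea)
        w=onplane(p,c.reshape(-1,2),z)[:,:2]
        r=cv2.minAreaRect((w*1000).astype(np.float32)); print(l,n,m.sum(),np.round(r[0],1),np.round(r[1],1),round(r[2],1),"cen",np.round(onplane(p,[np.argwhere(m)[:,1].mean(),np.argwhere(m)[:,0].mean()],z)[0,:2],4))
show("tray",(.58,.03),.014)
show("broken_half",(.565,-.045),.018); show("broken_most",(.59,.11),.018); show("bowl",(.49,.35),.05)
for l,xy in(("tray_handle",(.58,.034)),("broken_half",(.565,-.045)),("broken_most",(.59,.11)),("bowl",(.49,.35))):
    q=[[d for d in place_of(p,l) if np.linalg.norm(onplane(p,px(d),.02)[0,:2]-xy)<.06] for p in(T,S)]
    if all(q):
        x,e=tri(px(q[0][0]),px(q[1][0])); print(l,np.round(x,4),round(e,4))
for p in(T,S):  # bar by depth
    v,u=np.mgrid[0:384,0:512]; uv=np.c_[u.ravel(),v.ravel()]; w=bydepth(p,uv)
    k=(abs(w[:,0]-.58)<.09)&(abs(w[:,1]-.033)<.04)&(w[:,2]>.05)&(w[:,2]<.08)
    b=w[k]; print("bar",k.sum(),np.round(np.median(b[:,2]),4),cv2.minAreaRect((b[:,:2]*1000).astype(np.float32)))
    # pale pixels on the top-plane
    f=p["frame"].reshape(-1,3).astype(int); W=onplane(p,uv,.018)
    pale=(f[:,0]>150)&(f[:,0]-f[:,2]>40)
    for xy in((.565,-.045),(.59,.11)):
        k=pale&(np.linalg.norm(W[:,:2]-xy,axis=1)<.035)
        r=cv2.minAreaRect((W[k,:2]*1000).astype(np.float32)); print(" pale",k.sum(),np.round(r[0],1),np.round(r[1],1),round(r[2],1),"cen",np.round(W[k,:2].mean(0),4),"depth z",np.round(np.median(w[k,2]),4))
E
python3 m.py
```

```text
tray top 6673 [573.7  34.2] [240.  320.1] 80.5 cen [0.5709 0.0343]
tray scene 6392 [579.3  34. ] [244.  328.7] 80.4 cen [0.5984 0.0249]
broken_half top none
broken_half scene 135 [565.8 -41.7] [44.3 35.8] 54.8 cen [ 0.5649 -0.0419]
broken_most top 165 [582.6 104.9] [35.8 50. ] 6.8 cen [0.5811 0.1046]
broken_most scene 171 [586.3 106.8] [40.2 56.7] 23.2 cen [0.5862 0.1049]
bowl top 2410 [492.7 347.9] [165.2 161.9] 63.9 cen [0.4909 0.3486]
bowl scene 1556 [495.8 348.4] [169.  177.4] 54.8 cen [0.4986 0.3446]
tray_handle [0.5748 0.0388 0.0644] 0.0013
broken_half [ 0.562  -0.0414  0.0088] 0.0014
broken_most [0.5909 0.1083 0.0151] 0.0003
bowl [0.4875 0.3351 0.0043] 0.0163
bar 221 0.0628 ((574.1536254882812, 34.20709228515625), (16.18874168395996, 119.07073211669922), 80.24229431152344)
 pale 115 [561.6 -39.7] [48.3 26. ] 75.9 cen [ 0.5632 -0.0399] depth z 0.0156
 pale 157 [585.7 105.5] [35.  50.1] 8.2 cen [0.5839 0.1051] depth z 0.016
bar 275 0.0656 ((577.8809204101562, 34.9530029296875), (18.41322898864746, 120.6462631225586), 80.28099060058594)
 pale 117 [561.7 -38.6] [47.6 28. ] 75.0 cen [ 0.5635 -0.0391] depth z 0.0197
 pale 144 [584.3 107.2] [35.9 50.7] 16.1 cen [0.5834 0.1059] depth z 0.0199
```

```bash
cat > plan.py <<'E'
import sys
from h import *
# args: x,y,z,psi_deg waypoints; prints one call-target per line (tool axes), chained with rounding
def plan(wps,maxd=.19,maxr=.55):
    o=get_obs(); p=np.array(o["tool_pos"]); Q=R.from_euler('xyz',o["eef_rot"])
    for x,y,z,a in wps:
        g=np.array([x,y,z]); G=R.from_euler('xyz',[np.pi,0,np.radians(a)])
        n=int(max(1,np.ceil(np.linalg.norm(g-p)/maxd),np.ceil((Q.inv()*G).magnitude()/maxr)))
        for i in range(n):
            d=np.round(Q.inv().apply((g-p)/(n-i)),3); r=np.round((Q.inv()*G).as_rotvec()/(n-i),3)
            print(d.tolist(),r.tolist(),"rows>=",max(np.ceil(np.linalg.norm(d)/.0417),np.ceil(np.linalg.norm(r)/.125)))
            p=p+Q.apply(d); Q=Q*R.from_rotvec(r)
        print("--")
plan([tuple(map(float,s.split(','))) for s in sys.argv[1:]])
o=get_obs(); print(np.round(o["tool_pos"],4),np.round(o["eef_rot"],4),o["time_s"],np.round(o["force"],1),o["grip_width"],o["gripper_force"])
E
python3 plan.py .5615,-.0395,.231,74.5 .5615,-.0395,.06,74.5 .5615,-.0395,.010,74.5
```

```text
[0.163, -0.081, 0.0] [0.0, 0.0, -0.283] rows>= 5.0
[0.179, -0.033, 0.0] [0.0, 0.0, -0.283] rows>= 5.0
[0.181, 0.018, 0.0] [0.0, 0.0, -0.282] rows>= 5.0
--
[-0.0, 0.0, 0.171] [0.0, 0.0, -0.0] rows>= 5.0
--
[-0.0, 0.0, 0.05] [0.0, 0.0, -0.0] rows>= 2.0
--
[ 0.2292 -0.4723  0.2313] [3.1415 0.     0.4518] 2.0 [0.7 0.2 0.3] 0.9973260479307221 0.0
```

Request:
jog_arm(
  moves=[
    {"xyz": [0.035,-0.017,0],"rot": [0,0,-0.06]},
    {"xyz": [0.068,-0.034,0],"rot": [0,0,-0.12]},
    {"xyz": [0.101,-0.05,0],"rot": [0,0,-0.18]},
    {"xyz": [0.132,-0.066,0],"rot": [0,0,-0.23]},
    {"xyz": [0.163,-0.081,0],"rot": [0,0,-0.283]},
  ],
  claw=0.6,
  force=20,
)

```text
time_s: 2.42
tool_pos: [0.3411, -0.3269, 0.2315]
eef_rot: [3.141, -0.0, 0.737]
force: [0.6, -0.9, 0.3]
grip_width: 0.599
gripper_force: 0.0
```

Request:
jog_arm(
  moves=[
    {"xyz": [0.036,-0.007,0],"rot": [0,0,-0.057]},
    {"xyz": [0.072,-0.013,0],"rot": [0,0,-0.114]},
    {"xyz": [0.108,-0.02,0],"rot": [0,0,-0.17]},
    {"xyz": [0.144,-0.026,0],"rot": [0,0,-0.227]},
    {"xyz": [0.179,-0.033,0],"rot": [0,0,-0.283]},
  ],
)

```text
time_s: 2.83
tool_pos: [0.4521, -0.1822, 0.2315]
eef_rot: [3.141, -0.0, 1.021]
force: [0.8, -0.5, 0.1]
grip_width: 0.603
gripper_force: 0.0
```

Request:
jog_arm(
  moves=[
    {"xyz": [0.036,0.004,0],"rot": [0,0,-0.057]},
    {"xyz": [0.072,0.007,0],"rot": [0,0,-0.114]},
    {"xyz": [0.108,0.011,0],"rot": [0,0,-0.17]},
    {"xyz": [0.146,0.015,0],"rot": [0,0,-0.227]},
    {"xyz": [0.181,0.018,0],"rot": [0,0,-0.282]},
  ],
)

```text
time_s: 3.25
tool_pos: [0.5626, -0.0373, 0.2313]
eef_rot: [3.141, -0.0, 1.303]
force: [1.6, 0.0, 0.4]
grip_width: 0.602
gripper_force: 0.0
```

Request:
jog_arm(
  moves=[
    {"xyz": [0,0,0.035]},
    {"xyz": [0,0,0.07]},
    {"xyz": [0,0,0.105]},
    {"xyz": [0,0,0.14]},
    {"xyz": [0,0,0.171]},
  ],
)

```text
invalid input
```

```bash
python3 plan.py .5615,-.0395,.010,74.5; python3 - <<'E'
from h import *
s=grab_frame("scene")["frame"][:,:,::-1]
cv2.imwrite("pics/c.png",cv2.resize(s[130:290,190:350],None,fx=3.5,fy=3.5,interpolation=cv2.INTER_CUBIC))
E
```

```text
[-0.001, -0.0, 0.111] [0.0, -0.0, 0.001] rows>= 3.0
[-0.001, -0.001, 0.11] [0.001, -0.0, 0.002] rows>= 3.0
--
[ 0.5626 -0.0373  0.2313] [ 3.1410e+00 -1.0000e-04  1.3031e+00] 3.25 [1.6 0.  0.4] 0.6015949998726626 0.0
```

View pics/c.png

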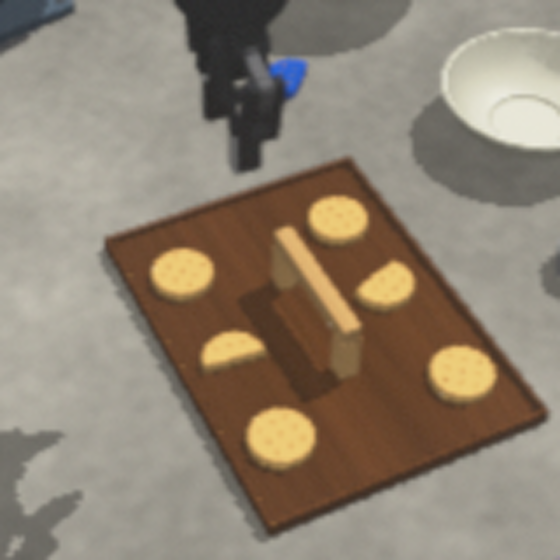

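The crop shows the gripper still high, with the half biscuit at crop (232,350) undisturbed. The descent call was refused because its rows had no rot, so I'm sending it again.

Request:
jog_arm(
  moves=[
    {"xyz": [0,0,0.035],"rot": [0,0,0]},
    {"xyz": [0,0,0.07],"rot": [0,0,0]},
    {"xyz": [0,0,0.105],"rot": [0,0,0]},
    {"xyz": [0,0,0.14],"rot": [0,0,0]},
    {"xyz": [0,0,0.171],"rot": [0,0,0]},
  ],
)

```text
time_s: 3.72
tool_pos: [0.5607, -0.0391, 0.058]
eef_rot: [-3.14, 0.0, 1.3]
force: [0.3, 0.2, 0.0]
grip_width: 0.601
gripper_force: 0.0
```

```bash
python3 plan.py .5615,-.0395,.010,74.5; python3 - <<'E'
from h import *
s=grab_frame("scene")["frame"][:,:,::-1]
cv2.imwrite("pics/d.png",cv2.resize(s[180:280,210:310],None,fx=5,fy=5,interpolation=cv2.INTER_CUBIC))
E
```

```text
[-0.0, 0.001, 0.048] [-0.001, 0.0, -0.0] rows>= 2.0
--
[ 0.5607 -0.0391  0.058 ] [-3.1404e+00  2.0000e-04  1.2998e+00] 3.7167 [0.3 0.2 0. ] 0.6012760712146856 0.0
```

View pics/d.png

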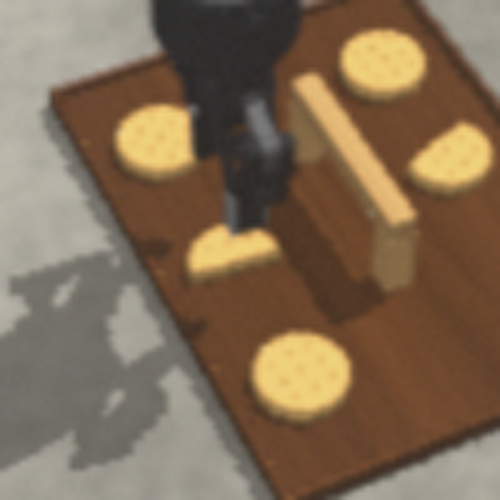

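The fingers are at crop (245,200), above the half at (232,252), clear of the handle and the neighbouring biscuits. Now I lower and close.

Request:
jog_arm(
  moves=[
    {"xyz": [0,0,0.015],"rot": [0,0,0]},
    {"xyz": [0,0,0.03],"rot": [0,0,0]},
    {"xyz": [0,0,0.042],"rot": [0,0,0]},
    {"xyz": [0,0,0.05],"rot": [0,0,0]},
    {"xyz": [0,0,0.05],"rot": [0,0,0]},
  ],
)

```text
time_s: 4.18
tool_pos: [0.5602, -0.0391, 0.0088]
eef_rot: [-3.138, 0.0, 1.3]
force: [0.0, -0.5, 0.3]
grip_width: 0.602
gripper_force: 0.0
```

Request:
jog_arm(
  moves=[
    {"xyz": [0,0,0],"rot": [0,0,0]},
    {"xyz": [0,0,0],"rot": [0,0,0]},
    {"xyz": [0,0,0],"rot": [0,0,0]},
    {"xyz": [0,0,0],"rot": [0,0,0]},
    {"xyz": [0,0,0],"rot": [0,0,0]},
  ],
  claw=0,
  force=20,
)

```text
time_s: 4.6
tool_pos: [0.5626, -0.0394, 0.0117]
eef_rot: [3.139, -0.0, 1.3]
force: [0.1, 1.0, 2.9]
grip_width: 0.317
gripper_force: 21.9
```

Request:
jog_arm(
  moves=[
    {"xyz": [0,0,-0.01],"rot": [0,0,0]},
    {"xyz": [0,0,-0.03],"rot": [0,0,0]},
    {"xyz": [0,0,-0.06],"rot": [0,0,0]},
    {"xyz": [0,0,-0.09],"rot": [0,0,0]},
    {"xyz": [0,0,-0.12],"rot": [0,0,0]},
  ],
)

```text
time_s: 5.02
tool_pos: [0.561, -0.0391, 0.1319]
eef_rot: [-3.141, 0.0, 1.3]
force: [0.5, -0.7, 0.1]
grip_width: 0.32
gripper_force: 21.6
```

```bash
python3 plan.py .485,.335,.13,74.5 .485,.335,.048,74.5 ; python3 - <<'E'
from h import *
s=grab_frame("scene")["frame"][:,:,::-1]
cv2.imwrite("pics/e.png",cv2.resize(s[130:290,190:350],None,fx=3,fy=3,interpolation=cv2.INTER_CUBIC))
E
```

```text
[0.113, -0.058, 0.001] [-0.0, 0.0, -0.0] rows>= 4.0
[0.114, -0.058, 0.0] [-0.0, 0.0, -0.0] rows>= 4.0
[0.113, -0.057, 0.001] [-0.001, 0.0, -0.0] rows>= 4.0
--
[0.0, -0.0, 0.082] [0.0, 0.0, -0.0] rows>= 2.0
--
[ 0.561  -0.0391  0.1319] [-3.1409  0.      1.2998] 5.0167 [ 0.5 -0.7  0.1] 0.31979877786735816 21.579344272613525
```

View pics/e.png

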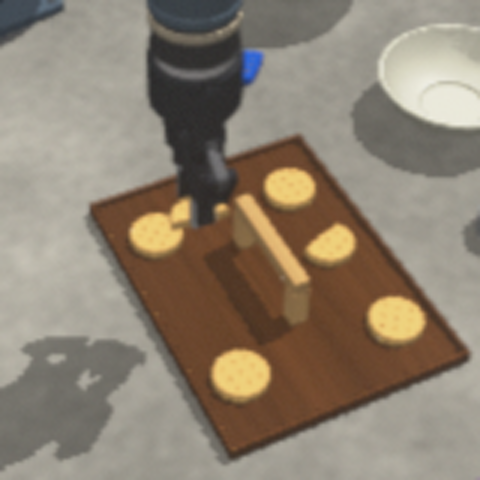

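The half at crop (195,212) is in the fingers. I carry it to the bowl centre, about (0.493, 0.348).

Request:
jog_arm(
  moves=[
    {"xyz": [0.015,-0.007,0],"rot": [0,0,0]},
    {"xyz": [0.04,-0.02,0],"rot": [0,0,0]},
    {"xyz": [0.07,-0.034,0],"rot": [0,0,0]},
    {"xyz": [0.1,-0.049,0],"rot": [0,0,0]},
    {"xyz": [0.13,-0.064,0],"rot": [0,0,0]},
  ],
)

```text
time_s: 5.48
tool_pos: [0.5344, 0.1043, 0.131]
eef_rot: [3.141, -0.0, 1.299]
force: [0.7, 0.6, -0.7]
grip_width: 0.319
gripper_force: 21.6
```

Request:
jog_arm(
  moves=[
    {"xyz": [0.03,-0.015,0],"rot": [0,0,0]},
    {"xyz": [0.06,-0.03,0],"rot": [0,0,0]},
    {"xyz": [0.09,-0.044,0],"rot": [0,0,0]},
    {"xyz": [0.12,-0.059,0],"rot": [0,0,0]},
    {"xyz": [0.15,-0.074,0],"rot": [0,0,0]},
  ],
)

```text
time_s: 5.9
tool_pos: [0.503, 0.2691, 0.131]
eef_rot: [3.141, -0.0, 1.3]
force: [1.4, -0.4, -0.6]
grip_width: 0.317
gripper_force: 21.6
```

Request:
jog_arm(
  moves=[
    {"xyz": [0.028,-0.014,0],"rot": [0,0,0]},
    {"xyz": [0.05,-0.025,0],"rot": [0,0,0]},
    {"xyz": [0.067,-0.032,0],"rot": [0,0,0]},
    {"xyz": [0.067,-0.032,0],"rot": [0,0,0]},
    {"xyz": [0.067,-0.032,0],"rot": [0,0,0]},
  ],
)

```text
time_s: 6.32
tool_pos: [0.4902, 0.3414, 0.1305]
eef_rot: [3.141, 0.0, 1.302]
force: [0.4, 0.3, -0.0]
grip_width: 0.316
gripper_force: 21.6
```

Request:
jog_arm(
  moves=[
    {"xyz": [0,0,0.03],"rot": [0,0,0]},
    {"xyz": [0,0,0.06],"rot": [0,0,0]},
    {"xyz": [0,0,0.082],"rot": [0,0,0]},
    {"xyz": [0,0,0.09],"rot": [0,0,0]},
    {"xyz": [0,0,0.09],"rot": [0,0,0]},
  ],
)

```text
time_s: 6.73
tool_pos: [0.4887, 0.3382, 0.0373]
eef_rot: [-3.137, 0.005, 1.298]
force: [-0.7, 0.2, -0.2]
grip_width: 0.315
gripper_force: 21.6
```

Request:
jog_arm(
  moves=[
    {"xyz": [0,0,0],"rot": [0,0,0]},
    {"xyz": [0,0,0],"rot": [0,0,0]},
    {"xyz": [0,0,0],"rot": [0,0,0]},
    {"xyz": [0,0,0],"rot": [0,0,0]},
  ],
  claw=0.6,
)

```text
time_s: 7.07
tool_pos: [0.4922, 0.3413, 0.0426]
eef_rot: [3.139, -0.003, 1.3]
force: [0.1, 0.8, -0.3]
grip_width: 0.6
gripper_force: 0.0
```

Request:
jog_arm(
  moves=[
    {"xyz": [0,0,-0.02],"rot": [0,0,0]},
    {"xyz": [0,0,-0.05],"rot": [0,0,0]},
    {"xyz": [0,0,-0.08],"rot": [0,0,0]},
    {"xyz": [0,0,-0.1],"rot": [0,0,0]},
  ],
  claw=0.7,
)

```text
time_s: 7.4
tool_pos: [0.4919, 0.3414, 0.1447]
eef_rot: [3.138, -0.004, 1.3]
force: [1.5, 0.5, 1.0]
grip_width: 0.7
gripper_force: 0.0
```

```bash
python3 plan.py .585,.106,.14,101 .585,.106,.05,101; python3 - <<'E'
from h import *
s=grab_frame("scene")["frame"][:,:,::-1]
cv2.imwrite("pics/f.png",cv2.resize(s[100:290,190:400],None,fx=3,fy=3,interpolation=cv2.INTER_CUBIC))
E
```

```text
[-0.101, 0.076, 0.002] [0.002, -0.001, -0.231] rows>= 4.0
[-0.116, 0.051, 0.003] [0.003, -0.002, -0.232] rows>= 4.0
--
[0.0, 0.001, 0.09] [-0.0, 0.0, 0.0] rows>= 3.0
--
[0.4919 0.3414 0.1447] [ 3.1378 -0.0036  1.3   ] 7.4 [1.5 0.5 1. ] 0.6999826437751147 0.0
```

View pics/f.png

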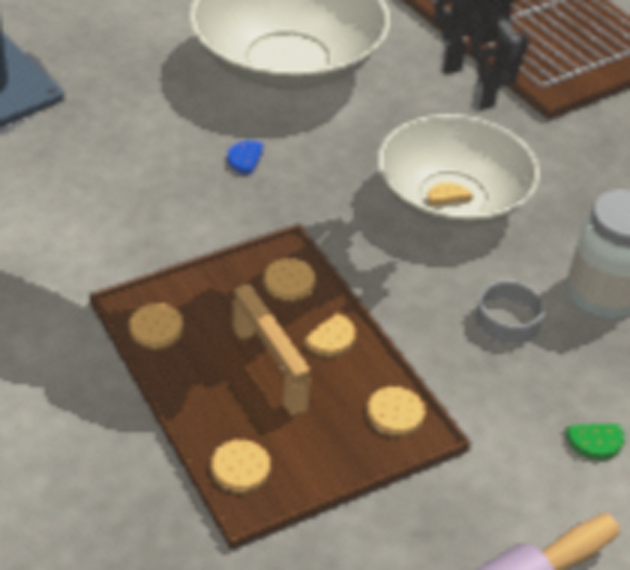

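The half lies in the bowl at crop (449,193). Next is broken_most at crop (330,333).

Request:
jog_arm(
  moves=[
    {"xyz": [-0.023,0.017,0],"rot": [0,0,-0.055]},
    {"xyz": [-0.045,0.034,0],"rot": [0,0,-0.11]},
    {"xyz": [-0.067,0.05,0],"rot": [0,0,-0.16]},
    {"xyz": [-0.085,0.064,0],"rot": [0,0,-0.2]},
    {"xyz": [-0.101,0.076,0],"rot": [0,0,-0.231]},
  ],
)

```text
time_s: 7.87
tool_pos: [0.5378, 0.2217, 0.1414]
eef_rot: [3.14, -0.0, 1.532]
force: [0.7, 0.1, -0.5]
grip_width: 0.698
gripper_force: 0.0
```

Request:
jog_arm(
  moves=[
    {"xyz": [-0.025,0.011,0.001],"rot": [0,0,-0.055]},
    {"xyz": [-0.05,0.022,0.001],"rot": [0,0,-0.11]},
    {"xyz": [-0.075,0.033,0.002],"rot": [0,0,-0.16]},
    {"xyz": [-0.1,0.044,0.003],"rot": [0,0,-0.2]},
    {"xyz": [-0.116,0.051,0.003],"rot": [0,0,-0.232]},
  ],
)

```text
time_s: 8.28
tool_pos: [0.5844, 0.1026, 0.138]
eef_rot: [3.14, 0.001, 1.763]
force: [0.2, 0.6, 0.2]
grip_width: 0.699
gripper_force: 0.0
```

Request:
jog_arm(
  moves=[
    {"xyz": [0,0,0.03],"rot": [0,0,0]},
    {"xyz": [0,0,0.06],"rot": [0,0,0]},
    {"xyz": [0,0,0.085],"rot": [0,0,0]},
    {"xyz": [0,0,0.085],"rot": [0,0,0]},
    {"xyz": [0,0,0.085],"rot": [0,0,0]},
  ],
)

```text
time_s: 8.7
tool_pos: [0.5817, 0.1049, 0.0511]
eef_rot: [-3.138, -0.0, 1.763]
force: [0.0, -0.8, 0.5]
grip_width: 0.701
gripper_force: 0.0
```

```bash
python3 plan.py .585,.106,.010,101
```

```text
[0.0, 0.004, 0.041] [-0.004, -0.0, 0.0] rows>= 1.0
--
[0.5817 0.1049 0.0511] [-3.1380e+00 -5.0000e-04  1.7628e+00] 8.7 [ 0.  -0.8  0.5] 0.7010075423920853 0.0
```

Request:
jog_arm(
  moves=[
    {"xyz": [0,0.001,0.012],"rot": [0,0,0]},
    {"xyz": [0,0.001,0.024],"rot": [0,0,0]},
    {"xyz": [0,0.001,0.036],"rot": [0,0,0]},
    {"xyz": [0,0.001,0.043],"rot": [0,0,0]},
    {"xyz": [0,0.001,0.043],"rot": [0,0,0]},
  ],
)

```text
time_s: 9.12
tool_pos: [0.5822, 0.1052, 0.0068]
eef_rot: [-3.137, -0.001, 1.763]
force: [0.3, 0.4, -0.3]
grip_width: 0.699
gripper_force: 0.0
```

Request:
jog_arm(
  moves=[
    {"xyz": [0,0,0],"rot": [0,0,0]},
    {"xyz": [0,0,0],"rot": [0,0,0]},
    {"xyz": [0,0,0],"rot": [0,0,0]},
    {"xyz": [0,0,0],"rot": [0,0,0]},
    {"xyz": [0,0,0],"rot": [0,0,0]},
  ],
  claw=0,
  force=20,
)

```text
time_s: 9.53
tool_pos: [0.5846, 0.1052, 0.0099]
eef_rot: [3.14, 0.0, 1.763]
force: [0.1, -1.0, -0.6]
grip_width: 0.417
gripper_force: 20.9
```

Request:
jog_arm(
  moves=[
    {"xyz": [0,0,-0.01],"rot": [0,0,0]},
    {"xyz": [0,0,-0.03],"rot": [0,0,0]},
    {"xyz": [0,0,-0.06],"rot": [0,0,0]},
    {"xyz": [0,0,-0.09],"rot": [0,0,0]},
    {"xyz": [0,0,-0.12],"rot": [0,0,0]},
  ],
)

```text
time_s: 9.95
tool_pos: [0.5838, 0.1052, 0.1312]
eef_rot: [-3.142, -0.0, 1.763]
force: [1.1, 0.6, 0.7]
grip_width: 0.412
gripper_force: 20.9
```

```bash
python3 plan.py .496,.353,.13,101 .496,.353,.05,101
```

```text
[0.13, -0.019, 0.001] [-0.0, -0.0, 0.0] rows>= 4.0
[0.13, -0.02, 0.0] [-0.0, -0.0, 0.0] rows>= 4.0
--
[0.0, 0.0, 0.08] [-0.0, -0.0, 0.0] rows>= 2.0
--
[0.5838 0.1052 0.1312] [-3.1416 -0.      1.7628] 9.95 [1.1 0.6 0.7] 0.4121746139321185 20.876719057559967
```

Request:
jog_arm(
  moves=[
    {"xyz": [0.015,-0.002,0],"rot": [0,0,0]},
    {"xyz": [0.04,-0.006,0],"rot": [0,0,0]},
    {"xyz": [0.07,-0.01,0],"rot": [0,0,0]},
    {"xyz": [0.1,-0.015,0],"rot": [0,0,0]},
    {"xyz": [0.13,-0.019,0],"rot": [0,0,0]},
  ],
)

```text
time_s: 10.37
tool_pos: [0.5404, 0.2303, 0.1304]
eef_rot: [3.14, -0.0, 1.762]
force: [0.5, 0.5, -0.1]
grip_width: 0.415
gripper_force: 20.9
```

Request:
jog_arm(
  moves=[
    {"xyz": [0.03,-0.005,0],"rot": [0,0,0]},
    {"xyz": [0.06,-0.01,0],"rot": [0,0,0]},
    {"xyz": [0.09,-0.014,0],"rot": [0,0,0]},
    {"xyz": [0.115,-0.018,0],"rot": [0,0,0]},
    {"xyz": [0.13,-0.02,0],"rot": [0,0,0]},
  ],
)

```text
time_s: 10.78
tool_pos: [0.495, 0.3557, 0.1301]
eef_rot: [3.141, -0.001, 1.765]
force: [-0.8, -0.5, 0.2]
grip_width: 0.419
gripper_force: 20.9
```

Request:
jog_arm(
  moves=[
    {"xyz": [0,0,0.03],"rot": [0,0,0]},
    {"xyz": [0,0,0.055],"rot": [0,0,0]},
    {"xyz": [0,0,0.075],"rot": [0,0,0]},
    {"xyz": [0,0,0.08],"rot": [0,0,0]},
    {"xyz": [0,0,0.08],"rot": [0,0,0]},
  ],
)

```text
time_s: 11.2
tool_pos: [0.4947, 0.3517, 0.0472]
eef_rot: [-3.137, 0.002, 1.762]
force: [0.6, -0.0, -0.3]
grip_width: 0.41
gripper_force: 20.9
```

Request:
jog_arm(
  moves=[
    {"xyz": [0,0,0],"rot": [0,0,0]},
    {"xyz": [0,0,0],"rot": [0,0,0]},
    {"xyz": [0,0,0],"rot": [0,0,0]},
    {"xyz": [0,0,0],"rot": [0,0,0]},
  ],
  claw=0.7,
)

```text
time_s: 11.53
tool_pos: [0.4976, 0.3535, 0.0513]
eef_rot: [3.138, -0.001, 1.763]
force: [0.6, -0.1, 0.1]
grip_width: 0.698
gripper_force: 0.0
```

Request:
jog_arm(
  moves=[
    {"xyz": [0,0,-0.02],"rot": [0,0,0]},
    {"xyz": [0,0,-0.05],"rot": [0,0,0]},
    {"xyz": [0,0,-0.08],"rot": [0,0,0]},
    {"xyz": [0,0,-0.11],"rot": [0,0,0]},
    {"xyz": [0,0,-0.12],"rot": [0,0,0]},
  ],
)

```text
time_s: 11.95
tool_pos: [0.4987, 0.3544, 0.1763]
eef_rot: [3.132, -0.003, 1.763]
force: [0.1, 0.4, 1.0]
grip_width: 0.702
gripper_force: 0.0
```

```bash
python3 m.py; python3 plan.py .575,.0345,.16,170.3 .575,.0345,.037,170.3;python3 - <<'E'
from h import *
s=grab_frame("scene")["frame"][:,:,::-1]
cv2.imwrite("pics/g.png",cv2.resize(s[100:290,190:400],None,fx=3,fy=3,interpolation=cv2.INTER_CUBIC))
E
```

```text
tray top 6980 [573.1  33.7] [243.9 322.4] 79.6 cen [0.5686 0.0354]
tray scene 6974 [578.3  32.9] [249.9 335.3] 80.1 cen [0.5968 0.0257]
broken_half top none
broken_half scene none
broken_most top none
broken_most scene none
bowl top 1924 [487.8 332.8] [140.  165.9] 80.3 cen [0.4885 0.3352]
bowl scene 1361 [496.4 350.7] [164. 178.] 67.4 cen [0.4964 0.3488]
tray_handle [0.5745 0.0329 0.0611] 0.0002
bowl [0.4881 0.3419 0.0055] 0.0185
bar 219 0.0626 ((574.1223754882812, 34.258216857910156), (16.204288482666016, 118.72696685791016), 80.36041259765625)
 pale 0 [0. 0.] [0. 0.] 0.0 cen [nan nan] depth z nan
 pale 0 [0. 0.] [0. 0.] 0.0 cen [nan nan] depth z nan
bar 273 0.0658 ((577.7377319335938, 35.136451721191406), (17.775432586669922, 119.42308044433594), 80.07789611816406)
 pale 0 [0. 0.] [0. 0.] 0.0 cen [nan nan] depth z nan
 pale 0 [0. 0.] [0. 0.] 0.0 cen [nan nan] depth z nan
[-0.109, 0.006, 0.003] [0.0, 0.0, -0.403] rows>= 4.0
[-0.103, -0.038, 0.003] [0.0, 0.0, -0.403] rows>= 4.0
[-0.079, -0.075, 0.003] [0.0, 0.0, -0.404] rows>= 4.0
--
[-0.0, -0.0, 0.123] [0.0, 0.0, 0.0] rows>= 3.0
--
[0.4963 0.353  0.1694] [ 3.1415 -0.      1.7628] 12.85 [-0.5 -0.4 -0.3] 0.7004226363278055 0.0m.py:34: RuntimeWarning: Mean of empty slice.
  r=cv2.minAreaRect((W[k,:2]*1000).astype(np.float32)); print(" pale",k.sum(),np.round(r[0],1),np.round(r[1],1),round(r[2],1),"cen",np.round(W[k,:2].mean(0),4),"depth z",np.round(np.median(w[k,2]),4))
  ret = um.true_divide(
  return _methods._mean(a, axis=axis, dtype=dtype,
  ret = ret.dtype.type(ret / rcount)
```

View pics/g.png

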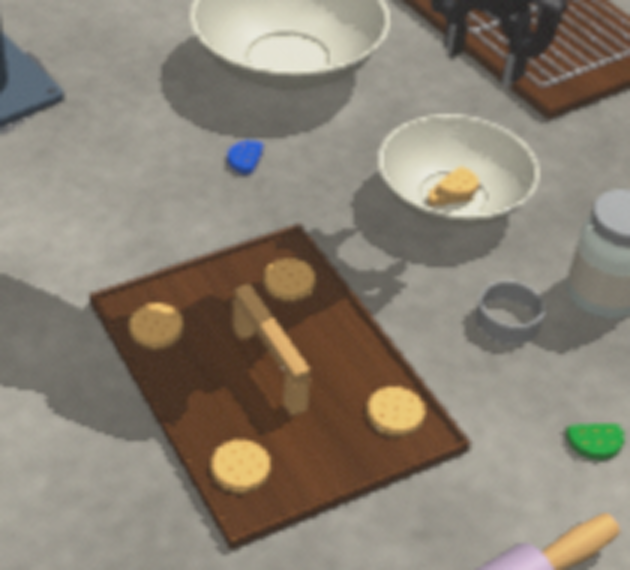

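Both broken pieces are in the bowl at crop (457,185), and the tray still has four whole biscuits and has not moved. I go to the handle.

Request:
jog_arm(
  moves=[
    {"xyz": [-0.022,0.001,0],"rot": [0,0,-0.08]},
    {"xyz": [-0.044,0.002,0],"rot": [0,0,-0.16]},
    {"xyz": [-0.066,0.004,0.001],"rot": [0,0,-0.24]},
    {"xyz": [-0.088,0.005,0.002],"rot": [0,0,-0.32]},
    {"xyz": [-0.109,0.006,0.003],"rot": [0,0,-0.403]},
  ],
)

```text
time_s: 13.32
tool_pos: [0.5232, 0.2462, 0.1665]
eef_rot: [3.141, 0.0, 2.17]
force: [0.8, 0.5, -0.1]
grip_width: 0.706
gripper_force: 0.0
```

Request:
jog_arm(
  moves=[
    {"xyz": [-0.021,-0.008,0],"rot": [0,0,-0.08]},
    {"xyz": [-0.042,-0.015,0],"rot": [0,0,-0.16]},
    {"xyz": [-0.063,-0.023,0.001],"rot": [0,0,-0.24]},
    {"xyz": [-0.083,-0.031,0.002],"rot": [0,0,-0.32]},
    {"xyz": [-0.103,-0.038,0.003],"rot": [0,0,-0.403]},
  ],
)

```text
time_s: 13.73
tool_pos: [0.5494, 0.1394, 0.1636]
eef_rot: [3.141, 0.0, 2.573]
force: [0.4, 0.1, 0.5]
grip_width: 0.705
gripper_force: 0.0
```

Request:
jog_arm(
  moves=[
    {"xyz": [-0.02,-0.019,0],"rot": [0,0,-0.1]},
    {"xyz": [-0.042,-0.04,0],"rot": [0,0,-0.2]},
    {"xyz": [-0.062,-0.059,0.001],"rot": [0,0,-0.3]},
    {"xyz": [-0.079,-0.075,0.003],"rot": [0,0,-0.404]},
    {"xyz": [-0.079,-0.075,0.003],"rot": [0,0,-0.404]},
  ],
)

```text
time_s: 14.15
tool_pos: [0.5758, 0.0304, 0.16]
eef_rot: [-3.139, 0.001, 2.971]
force: [-0.0, -0.7, 0.5]
grip_width: 0.702
gripper_force: 0.0
```

Request:
jog_arm(
  moves=[
    {"xyz": [0,0,0.015],"rot": [0,0,0]},
    {"xyz": [0,0,0.03],"rot": [0,0,0]},
    {"xyz": [0,0,0.045],"rot": [0,0,0]},
    {"xyz": [0,0,0.045],"rot": [0,0,0]},
    {"xyz": [0,0,0.045],"rot": [0,0,0]},
  ],
)

```text
time_s: 14.57
tool_pos: [0.5739, 0.0352, 0.1144]
eef_rot: [-3.142, -0.003, 2.973]
force: [-0.2, -0.7, -0.2]
grip_width: 0.699
gripper_force: 0.0
```

```bash
python3 plan.py .5755,.0345,.036,170.2; python3 - <<'E'
from h import *
s=grab_frame("scene")["frame"][:,:,::-1]
cv2.imwrite("pics/h.png",cv2.resize(s[130:290,190:350],None,fx=3,fy=3,interpolation=cv2.INTER_CUBIC))
E
```

```text
[-0.002, -0.0, 0.078] [-0.0, -0.003, 0.002] rows>= 2.0
--
[0.5739 0.0352 0.1144] [-3.1416e+00 -2.6000e-03  2.9726e+00] 14.5667 [-0.2 -0.7 -0.2] 0.6987530485859232 0.0
```

View pics/h.png

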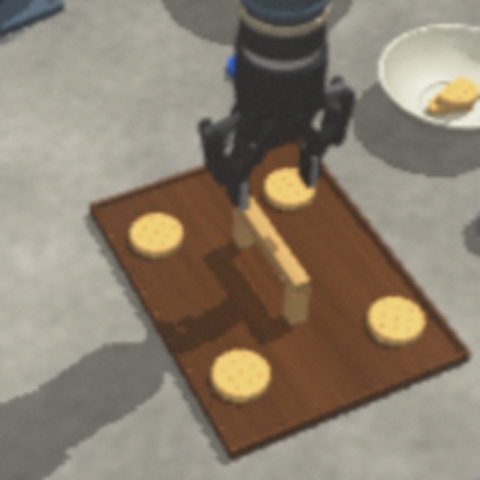

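The open fingers at crop (243,195) and (310,175) straddle the bar at (272,240), still above it. I lower, settle and close.

Request:
jog_arm(
  moves=[
    {"xyz": [0,0,0.02],"rot": [0,0,0]},
    {"xyz": [-0.001,0,0.04],"rot": [0,0,0]},
    {"xyz": [-0.001,0,0.06],"rot": [0,0,0]},
    {"xyz": [-0.001,0,0.073],"rot": [0,0,0]},
    {"xyz": [-0.001,0,0.079],"rot": [0,0,0]},
  ],
)

```text
time_s: 15.03
tool_pos: [0.5753, 0.0349, 0.0354]
eef_rot: [-3.142, -0.002, 2.973]
force: [-0.4, 0.3, -0.3]
grip_width: 0.696
gripper_force: 0.0
```

Request:
jog_arm(
  moves=[
    {"xyz": [0,0,0],"rot": [0,0,0]},
    {"xyz": [0,0,0],"rot": [0,0,0]},
    {"xyz": [0,0,0],"rot": [0,0,0]},
    {"xyz": [0,0,0],"rot": [0,0,0]},
    {"xyz": [0,0,0],"rot": [0,0,0]},
  ],
  claw=0.4,
)

```text
time_s: 15.45
tool_pos: [0.577, 0.0345, 0.0378]
eef_rot: [3.141, 0.003, 2.973]
force: [-0.1, 0.2, 0.0]
grip_width: 0.398
gripper_force: 0.0
```

Request:
jog_arm(
  moves=[
    {"xyz": [0,0,0],"rot": [0,0,0]},
    {"xyz": [0,0,0],"rot": [0,0,0]},
    {"xyz": [0,0,0],"rot": [0,0,0]},
    {"xyz": [0,0,0],"rot": [0,0,0]},
    {"xyz": [0,0,0],"rot": [0,0,0]},
  ],
  claw=0,
  force=55,
)

```text
time_s: 15.87
tool_pos: [0.5765, 0.0342, 0.0372]
eef_rot: [-3.141, 0.001, 2.973]
force: [-0.6, -1.2, 4.5]
grip_width: 0.176
gripper_force: 55.6
```

Request:
jog_arm(
  moves=[
    {"xyz": [0,0,0],"rot": [0,0,0]},
    {"xyz": [0,0,0],"rot": [0,0,0]},
    {"xyz": [0,0,0],"rot": [0,0,0]},
    {"xyz": [0,0,0],"rot": [0,0,0]},
    {"xyz": [0,0,0],"rot": [0,0,0]},
  ],
)

```text
time_s: 16.28
tool_pos: [0.5765, 0.0341, 0.0372]
eef_rot: [-3.141, 0.001, 2.973]
force: [-0.6, -2.6, 4.6]
grip_width: 0.181
gripper_force: 55.6
```

Gripped the bar at about 15 mm. I lift gently.

Request:
jog_arm(
  moves=[
    {"xyz": [0,0,-0.001],"rot": [0,0,0]},
    {"xyz": [0,0,-0.003],"rot": [0,0,0]},
    {"xyz": [0,0,-0.006],"rot": [0,0,0]},
    {"xyz": [0,0,-0.01],"rot": [0,0,0]},
    {"xyz": [0,0,-0.012],"rot": [0,0,0]},
  ],
)

```text
time_s: 16.7
tool_pos: [0.5747, 0.0349, 0.0472]
eef_rot: [3.141, -0.003, 2.973]
force: [0.6, -1.6, -4.3]
grip_width: 0.178
gripper_force: 54.2
```

```bash
cat > tilt.py <<'E'
from h import *
p=grab_frame("top"); v,u=np.mgrid[0:384,0:512]; uv=np.c_[u.ravel(),v.ravel()]; w=bydepth(p,uv)
f=p["frame"].reshape(-1,3).astype(int)
d=[s for s in silhouettes(p,"tray")][0]["mask"].ravel()
k=d&(p["depth"].ravel()>0)&(f[:,0]-f[:,2]>10); w=w[k]
c=np.r_[0,0,np.median(w[:,2])]
for _ in range(5):
    r=w[:,2]-w[:,:2]@c[:2]-c[2]; g=abs(r)<(.03 if _<1 else .008) ; c=np.linalg.lstsq(np.c_[w[g,:2],np.ones(g.sum())],w[g,2],rcond=None)[0]
print("slope",c[:2],"z",c[:2]@[.575,.034]+c[2],g.sum())
o=get_obs(); print(o["time_s"],o["tool_pos"],o["eef_rot"],o["force"],o["moment"],o["grip_width"],o["gripper_force"])
E
python3 tilt.py
```

```text
slope [-0.00461078  0.00343865] z 0.016787657635400906 2547
16.8 [0.57578841 0.03472273 0.04818473] [ 3.14135480e+00 -4.09640144e-04  2.97296388e+00] [ 0.35785582  0.86698113 -4.76318996] [-0.00155688 -0.0032969  -0.00184465] 0.17605636633505142 54.235212206840515
```

The tray is level (slope under 0.006). I continue up.

Request:
jog_arm(
  moves=[
    {"xyz": [0,0,-0.003],"rot": [0,0,0]},
    {"xyz": [0,0,-0.009],"rot": [0,0,0]},
    {"xyz": [0,0,-0.017],"rot": [0,0,0]},
    {"xyz": [0,0,-0.026],"rot": [0,0,0]},
    {"xyz": [0,0,-0.035],"rot": [0,0,0]},
  ],
)

```text
time_s: 17.22
tool_pos: [0.5762, 0.0345, 0.0847]
eef_rot: [3.141, 0.001, 2.973]
force: [0.2, 0.6, -5.0]
grip_width: 0.176
gripper_force: 54.2
```

Request:
jog_arm(
  moves=[
    {"xyz": [0,0,-0.01],"rot": [0,0,0]},
    {"xyz": [0,0,-0.02],"rot": [0,0,0]},
    {"xyz": [0,0,-0.03],"rot": [0,0,0]},
    {"xyz": [0,0,-0.04],"rot": [0,0,0]},
    {"xyz": [0,0,-0.05],"rot": [0,0,0]},
  ],
)

```text
time_s: 17.63
tool_pos: [0.576, 0.0345, 0.1346]
eef_rot: [3.142, 0.0, 2.973]
force: [0.3, 0.0, -4.5]
grip_width: 0.173
gripper_force: 54.2
```

Request:
jog_arm(
  moves=[
    {"xyz": [0,0,-0.009],"rot": [0,0,0]},
    {"xyz": [0,0,-0.017],"rot": [0,0,0]},
    {"xyz": [0,0,-0.023],"rot": [0,0,0]},
    {"xyz": [0,0,-0.027],"rot": [0,0,0]},
    {"xyz": [0,0,-0.028],"rot": [0,0,0]},
  ],
)

```text
time_s: 18.05
tool_pos: [0.5764, 0.0345, 0.1623]
eef_rot: [3.141, 0.001, 2.973]
force: [0.8, 0.6, -5.4]
grip_width: 0.177
gripper_force: 54.2
```

Request:
jog_arm(
  moves=[
    {"xyz": [0,0,0],"rot": [0,0,0]},
    {"xyz": [0,0,0],"rot": [0,0,0]},
    {"xyz": [0,0,0],"rot": [0,0,0]},
    {"xyz": [0,0,0],"rot": [0,0,0]},
    {"xyz": [0,0,0],"rot": [0,0,0]},
  ],
)

```text
time_s: 18.47
tool_pos: [0.5756, 0.0345, 0.1607]
eef_rot: [-3.141, -0.001, 2.973]
force: [0.0, 0.6, -4.3]
grip_width: 0.177
gripper_force: 54.2
```

Request:
jog_arm(
  moves=[
    {"xyz": [0,0,0],"rot": [0,0,0]},
    {"xyz": [0,0,0],"rot": [0,0,0]},
    {"xyz": [0,0,0],"rot": [0,0,0]},
    {"xyz": [0,0,0],"rot": [0,0,0]},
    {"xyz": [0,0,0],"rot": [0,0,0]},
  ],
)

```text
time_s: 18.88
tool_pos: [0.5759, 0.0345, 0.1613]
eef_rot: [3.142, 0.0, 2.973]
force: [-0.0, -0.3, -5.3]
grip_width: 0.18
gripper_force: 54.2
```

```bash
python3 tilt.py; python3 - <<'E'
from h import *
s=grab_frame("scene")["frame"][:,:,::-1]
cv2.imwrite("pics/i.png",cv2.resize(s[90:310,130:410],None,fx=2.5,fy=2.5,interpolation=cv2.INTER_CUBIC))
E
```

```text
slope [-0.00164655  0.00284112] z 0.13100502206230544 2939
18.9833 [0.57594245 0.03450175 0.16136029] [-3.14159033e+00  9.35437319e-05  2.97276255e+00] [-0.1959754   0.68879471 -5.53715198] [0.01839528 0.03635403 0.02489546] 0.17721738467043435 54.22249138355255
```

View pics/i.png

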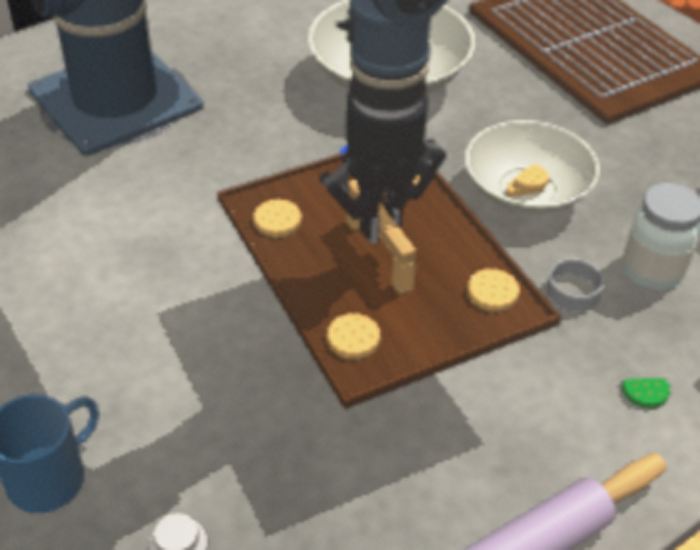

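The tray is level at crop (390,280), with its underside about 12 cm up. Three biscuits are plainly visible and the fourth shows behind the gripper at (415,180). Both broken pieces are in the bowl at (528,180).

```bash
python3 -c "from bench import *; print(job_done())"
```

```text
the job is handed in; nothing more can be done
None
```

The job is handed in, with no verdict returned: both broken biscuits are in the small scraps bowl, and the arm is holding the tray steady and level about 12 cm up with the four whole biscuits on it (one mostly hidden behind the gripper in the last picture).

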